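Swing a microscope objective upright in the grip and bolt it into its carrier

ROBOT

A 6-joint arm with a two-finger parallel gripper is mounted at the origin on the work surface. World frame = base frame: x ahead of the robot, y to its left, z up, the work surface at z = 0. Lengths are in m, angles in degrees, forces in N, time in s.
With the tool pointing down it reaches from about 0.35 to 0.875 m from the base axis. Payload 4.2 kg.
Tool frame: the origin (TCP) lies between the finger pads; the fingertips stand 17 mm ahead of it and the grasp point (between the pads) lies 2 mm behind it; z points along the fingers, y is the line along which they close (so a half turn about z gives the same grasp; the last joint's range is limited). The gripper opens to 87 mm and grips with 3 to 60 N. Pads are 19 mm wide; open, the fingers measure 117 mm over their backs; the gripper's body (75 mm by 190 mm) begins 51 mm behind the grasp point.
Start: joints at [82.254, 22.042, 0.453, 0, -68.411, -14.817], TCP at [0.24, 0.577, 0.24] pointing down, gripper open.
Joint ranges: [-179.83, 179.83], [-69.29, 118.12], [-61.27, 80.66], [-181.25, 117.63], [-171.15, -9.14], [-177.46, 177.46]. Speed limits (degrees/s): [159.86, 159.86, 180, 180, 180, 180].

INTERFACE

Orientations are given as a 3x3 rotation matrix whose columns are the frame's x, y, z axes.
In Python, from station import sense, capture, r, masks_of gives the robot as it stands.
- The arm moves only by the tool apply_moves, never from a script. Its argument "steps" is a list that holds one entry, the list of rows, each a list of 7 numbers: the opening, from 0 (shut) to 1 (fully open), then the shift along the tool's x, y, z in mm, then the turn, a rotation vector about the tool's x, y, z in rad. A call has 1 to 12 rows; each row shifts and turns the commanded pose from where the row before left it, along the tool's axes as they then stand; what a row does not reach is not made up. A row lasts 1/8 s, in which the tool goes at most 62.5 mm and 10.7 degrees, less where a joint would pass 70% of its speed; a pose out of reach is approached as far as the arm can. A call with a gripper value outside its range is refused whole. The fingers move at their own pace and stop on an object; the grip force is fixed at half the most. Time passes only in rows, so rows that do not move let the fingers close. It gives the time, the measured TCP pose, the force and the opening at its end, in the units of the state.
- sense(): the state, without advancing time (a new reading comes with each control period).
- capture(name): name is "scene" or "top" or "wrist"; returns a dict with "color" (420x560x3 uint8, red, green, blue), "vfov" (degrees; the focal length in pixels is half the picture's height over the tangent of half this angle, whatever the lens; pixels are square), "cx", "cy" (the principal point, pixels), "T" (4x4, takes a point from camera to world coordinates). Camera axes: x right, y down, z forward; pixel columns grow to the right and rows downward; lengths in m; the calibration is good to about 2 mm. A picture is of the moment at which its call begins. There is no depth.
- r.finish_job(): hands the job in, once; it reports no verdict.
Trained networks look in a picture, given as the dict that the camera call returned (one of the last four; its "shot" number tells which), for a name from the list of things; names that differ only in an ending like _2 or _b are one class to them, and where a whole thing is asked for, a point or a joint stands for the part that bears it (a point fixed in the world has none). Each returns a list of dicts, best first, with "confidence" (0 to 1); they miss things now and then, are a little off and sometimes report something else, mostly with a low value. They report only what shows in the picture. A call takes as long as a camera call. They do not tell look-alikes from the thing itself.
- masks_of(picture, thing): "pixels" (420x560 bool, what is visible of it) and "box" ([left, top, width, height] in pixels, round what is visible of it).
The state is a dict: "time_s": time; "joints": joint angles; "joint_velocities": joint speeds; "effort": joint torques, N m; "tcp_pos": TCP position; "ee_rot": TCP orientation; "wrist_force": force on the tool from outside, world axes, zero at the start; "moment": the same for the moment, N m; "gripper_width": opening from 0.0 (shut) to 1.0 (fully open).
Only numpy, scipy, OpenCV 4.12 (cv2) and the standard library are available. Lean on these libraries where they do the work, as an engineer would, in place of code of your own. Each camera call takes 0.05 s, during which the arm holds its last target. There are 200 camera calls.

TASK

Pick up the microscope objective that lies on the cradle by its collar and, while holding it, push its nose end against the top edge of the steel angle plate so that it swings upright in your grip, nose up. Stand it gently on its flat base in the three-walled bay of the carrier and let go, then push the sliding bolt all the way across the front of the bay, fully into its keeper. Do not push the jar, glass dish or screwdriver out of place.

Things in the scene. Friction and masses are not known exactly. Their poses are not given: they have to be found in the camera images.
- objective: Steel microscope objective, 86 mm long, about 0.3 kg, lying level on the cradle at first, its axis 41 mm above the bench. A 36 mm diameter barrel for 72 mm from its flat base (the end it stands on), then a dark taper of 9 mm and a nose 17 mm in diameter and 5 mm long. Origin: centre of the base face; x axis along the barrel from base to nose. Centre of mass about 39 mm from the base.
- collar (a point): Centre of the objective's dark grip collar, on its axis 44 mm from the base: 38 mm in diameter, 8 mm wide. Gripped across the collar with about 20 N the objective stays level, but pivots between the pads when an end is pushed with some newtons; about 45 N keeps it from swinging when carried. Axes as the objective's.
- cradle: Fixed low grey rest under the objective: 96 x 50 x 8 mm base with four small uprights, 28 mm high, under the barrel 5-16 mm and 59-70 mm from the objective's base; between them the collar is free for the fingers down to the 8 mm base. Origin: centre of its underside; x along the objective, towards its nose (the objective's base lies at x = -43 mm).
- plate: Fixed steel angle plate: an upright wall 100 mm wide, 85 mm high and 12 mm thick, with a 12 mm thick foot behind it reaching 67 mm back from the front face. Origin: at bench level, in the front face, mid-width. x points from the open front into the plate (away from the robot), y along the edge. Nothing stands within 60 mm in front of it.
- edge (a point): Middle of the plate's top front edge, 85 mm above the bench; axes as plate. Lowering the held objective close in front of this edge, nose overhanging it, tips the nose up; a small lean left over goes when the base is pressed and rocked flat on the bay floor.
- bay (a point): Centre of the floor of the carrier's bay, 6 mm above the bench. The bay is 54 x 54 mm inside with 6 mm walls that rise 16 mm above its floor at the back (+x) and both sides (+y and -y); the front (-x) is open and the bolt crosses it 39 mm in front of this point. Axes are the carrier's: the bolt slides towards -y and its keeper, a block 30 mm high, is at x -52 to -26 mm, y -56 to -34 mm. The fixed carrier plate reaches from x -68 to +40 and y -70 to +160 mm.
- bolt (a joint): Sliding bolt, 12 mm steel rod, in m: 0 drawn back (tip 40 mm to the +y side of the bay's centre), 0.094 is the end of travel, the tip 20 mm deep in the keeper. It slides with about 2 N friction and stays where it is left.
- knob (a point): Centre of the steel ball, 18 mm in diameter, on the bolt's upright 10 mm stem, 52 mm above the bench. The guide rails beside the stem are 26 mm high. Push it sideways along the carrier's -y; it starts 138 mm to +y and 39 mm to the front of bay when the joint reads 0.
- jar: Bystander: closed jar, 50 mm diameter, 85 mm high. Origin: centre of its underside.
- dish: Bystander: shallow glass dish, 90 mm diameter, 18 mm high. Origin: centre of its underside.
- driver: Bystander: screwdriver lying flat on the bench, handle to its -x.
Not all that is in view belongs to the job. Of the things that look like the plate, the larger one is meant. What is shaped like the objective but green is not meant.

How it is judged:
By the outcome, as a careful person would: the job done as asked, in the order asked, and still so for the second after the job is handed in, with the robot touching nothing.
It also fails if it takes over 56 s, if anything falls off the work surface, if the arm or the gripper's body presses on something with over 40 N, if the wrist force passes 120 N, or if a joint passes its speed limit or range.

## Working session

There is one attempt and no reset: what is moved stays moved. The work goes in short steps, Python scripts to look and compute and a tool call to move; the robot and the scene stay as the last step left them, time stands still between calls to the robot, and variables do not carry over. Pictures are saved under pics/ and viewed, on a budget of 10 in all, crops included, one or two more only if the job needs it, and the job is handed in when it is done.

Besides the shell and the picture viewer there is one more tool, called after "Emit:" in YAML: its name, and indented under it one key for each argument. apply_moves: Moves the arm, as the interface text tells. Its arguments: {"type":"object","properties":{"steps":{"type":"array","items":{"type":"array","items":{"type":"array","items":{"type":"number"}}}}},"required":["steps"]}

```bash
ls; mkdir -p pics
cat > h.py <<'E'
import numpy as np, cv2
from station import sense, capture, r, masks_of
def save(c,n,crop=None,scale=1):
    im=c["color"][:,:,::-1]
    if crop: x,y,w,h=crop; im=im[y:y+h,x:x+w]
    cv2.imwrite("pics/"+n,cv2.resize(im,None,fx=scale,fy=scale,interpolation=cv2.INTER_CUBIC))
def f(c): return c["color"].shape[0]/2/np.tan(np.radians(c["vfov"])/2)
def w(c,u,v,z):
    T=np.array(c["T"]);d=T[:3,:3]@np.array([(u-c["cx"])/f(c),(v-c["cy"])/f(c),1])
    return T[:3,3]+d*(z-T[2,3])/d[2]
def proj(c,p):
    T=np.array(c["T"]);q=T[:3,:3].T@(np.array(p)-T[:3,3]); return q[0]/q[2]*f(c)+c["cx"],q[1]/q[2]*f(c)+c["cy"]
E
python3 - <<'E'
from h import *
a=capture("scene");b=capture("top")
cv2.imwrite("pics/top.png",cv2.resize(b["color"][:,:,::-1],(800,600)));cv2.imwrite("pics/scene.png",cv2.resize(a["color"][:,:,::-1],(800,600)))
for c in(a,b):
  print(np.round(c["T"],3).tolist(),f(c),c["cx"],c["cy"])
  for t in["objective","collar","cradle","plate","bay","bolt","knob","jar","dish","driver"]:
    try:print(t,[(np.array(m["box"]).tolist(),round(m["confidence"],2)) for m in masks_of(c,t)])
    except Exception as e:print(t,e)
print(sense())
E
```

```text
pics
[[0.584, 0.654, -0.48, 1.111], [0.811, -0.46, 0.36, -0.422], [0.014, -0.6, -0.8, 0.964], [0.0, 0.0, 0.0, 1.0]] 470.65487412898943 281.5284180184304 214.47868351690684
objective [([134.9, 270.2, 34.4, 30.1], 0.67), ([123.9, 230.4, 26.2, 33.4], 0.58), ([290.7, 150.0, 88.5, 67.8], 0.52)]
collar [([121.0, 230.3, 26.6, 31.9], 0.77), ([134.9, 266.9, 36.5, 31.0], 0.63)]
cradle [([135.4, 286.9, 46.6, 29.5], 0.87), ([134.7, 267.2, 39.3, 27.6], 0.53)]
plate [([225.7, 194.3, 52.8, 59.1], 0.84), ([178.7, 233.4, 40.9, 42.4], 0.82)]
bay [([290.3, 151.7, 86.4, 68.5], 0.94)]
bolt [([319.8, 147.5, 31.9, 31.2], 0.46)]
knob [([325.3, 148.1, 29.0, 30.7], 0.46)]
jar [([233.2, 307.5, 21.9, 37.7], 0.93)]
dish [([313.1, 273.0, 39.5, 35.1], 0.71)]
driver [([366.0, 218.6, 61.3, 44.3], 0.63)]
[[0.007, -0.984, 0.18, 0.381], [-1.0, -0.009, -0.011, -0.003], [0.013, -0.18, -0.984, 1.101], [0.0, 0.0, 0.0, 1.0]] 488.91625748854756 283.06560052640697 209.4786717896012
objective [([420.7, 264.0, 20.0, 37.8], 0.9), ([425.1, 201.2, 22.1, 39.8], 0.65)]
collar [([421.5, 202.4, 27.0, 39.3], 0.85), ([421.0, 261.3, 16.7
[... 484 characters left out ...]
1317e-03,
       -6.84113195e+01, -1.48168706e+01]), 'joint_velocities': array([ 0.02034364, -0.08620903,  0.011298  , -0.100753  ,  0.06263782,
       -0.02323783]), 'effort': array([ 1.84611868e-04, -3.90481067e+01,  1.87615854e+01,  4.22422126e+00,
        1.54211093e-02, -2.69085677e-05]), 'tcp_pos': array([0.23975857, 0.57714117, 0.23952953]), 'ee_rot': array([[ 9.23463357e-01, -3.83686626e-01, -2.61029574e-05],
       [-3.83686627e-01, -9.23463356e-01, -4.47184379e-05],
       [-6.94725805e-06,  5.13111945e-05, -9.99999999e-01]]), 'wrist_force': array([-0.84676737,  0.32052808, -0.63202304]), 'moment': array([ 0.01148362,  0.02969473, -0.0065908 ]), 'gripper_width': 0.9976747442484125}
```

View pics/top.png

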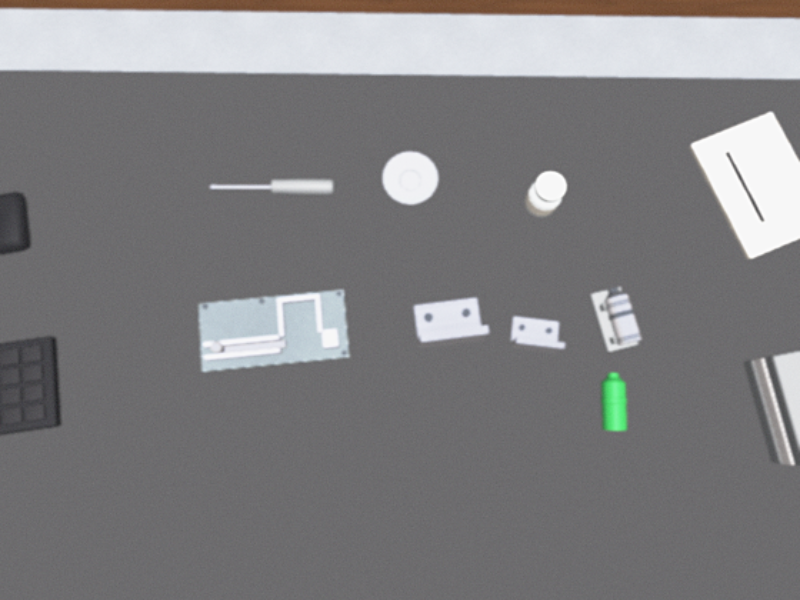

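View pics/scene.png

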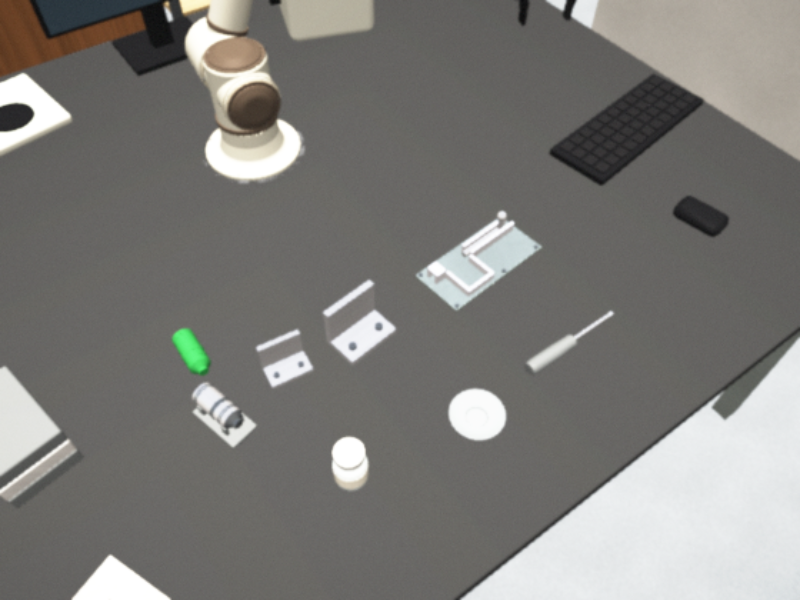

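The top view shows, in 800x600 pixels:
- **Objective:** steel, on the cradle at (622,318), with its dark nose end up and away from the robot.
- **Look-alikes:** the green objective is at (614,402). The large plate is at (448,318), the small one at (537,330).
- **Carrier:** at (275,330), with the knob at (216,347).
- **Bystanders:** jar (547,190), dish (410,178), driver (270,187).

I choose the steel objective and the large plate.

Run:
```python
from h import *
b=capture("top");s=560/800
for n,u,v,z in[("obj",622,318,.041),("plateTopL",415,337,.085),("plateTopR",488,330,.085),("keeper",329,338,.03),("knob",216,347,.052),("carr UL",199,303,.006),("carr UR",344,291,.006),("LR",349,356,.006),("LL",203,371,.006),("jar",550,186,.085),("jarbase",543,208,0),("dish",410,178,.015),("objbase",630,340,.055),("nose",615,292,.045)]:
  print(n,np.round(w(b,u*s,v*s,z),3))
c=capture("wrist");S=sense();R=S["ee_rot"];T=np.array(c["T"])
print(np.round(R.T@(T[:3,3]-S["tcp_pos"]),4),np.round(R.T@T[:3,:3],3),f(c),c["cx"],c["cy"])
```

```text
obj [ 0.549 -0.35   0.041]
plateTopL [ 0.511 -0.03   0.085]
plateTopR [ 0.522 -0.137  0.085]
keeper [0.516 0.101 0.03 ]
knob [0.498 0.268 0.052]
carr UL [0.573 0.311 0.006]
carr UR [0.594 0.081 0.006]
LR [0.49  0.071 0.006]
LL [0.465 0.298 0.006]
jar [ 0.745 -0.236  0.085]
jarbase [ 0.738 -0.242  0.   ]
dish [ 0.782 -0.023  0.015]
objbase [ 0.513 -0.356  0.055]
nose [ 0.589 -0.34   0.045]
[ 0.0821 -0.     -0.1448] [[-0.    -0.956 -0.293]
 [ 1.    -0.    -0.   ]
 [ 0.    -0.293  0.956]] 355.9872157719178 284.1229018075683 208.7723123047726
```

Emit:
apply_moves:
  steps:
    - [[1,0,0,0,0,0,-0.1313],[1,0,0,0,0,0,-0.1313],[1,0,0,0,0,0,-0.1313],[1,32,51,0,0,0,0],[1,32,51,0,0,0,0],[1,32,51,0,0,0,0],[1,32,51,0,0,0,0],[1,32,51,0,0,0,0],[1,32,51,0,0,0,0],[1,32,51,0,0,0,0],[1,32,51,0,0,0,0],[1,32,51,0,0,0,0]]

```text
time_s: 2.7
tcp_pos: [0.5287, 0.1165, 0.24]
ee_rot: [[1.0, 0.0, 0.001], [0.0, -1.0, 0.0], [0.001, -0.0, -1.0]]
wrist_force: [0.2, 1.0, -0.4]
gripper_width: 1.005
```

Run:
```python
from h import *
import pickle
c=capture("wrist");save(c,"w1.png",None,1.4);pickle.dump(c,open("w1.pkl","wb"));S=sense();print(S["time_s"],S["tcp_pos"],np.round(S["ee_rot"],3).tolist(),S["wrist_force"])
for n,p in[("bayfloor?",(.53,.12,.006)),("keeper",(.516,.101,.03)),("knob",(.498,.268,.052))]:print(n,proj(c,p))
```

```text
2.75 [0.53121015 0.11154275 0.23966416] [[1.0, -0.005, 0.001], [-0.005, -1.0, -0.002], [0.001, 0.002, -1.0]] [ 3.0990831  -0.08918446  0.77897488]
bayfloor? (np.float64(280.5510581911318), np.float64(177.64396218962548))
keeper (np.float64(298.79078243662116), np.float64(195.84606816783386))
knob (np.float64(130.18260796281976), np.float64(219.18947266414187))
```

View pics/w1.png

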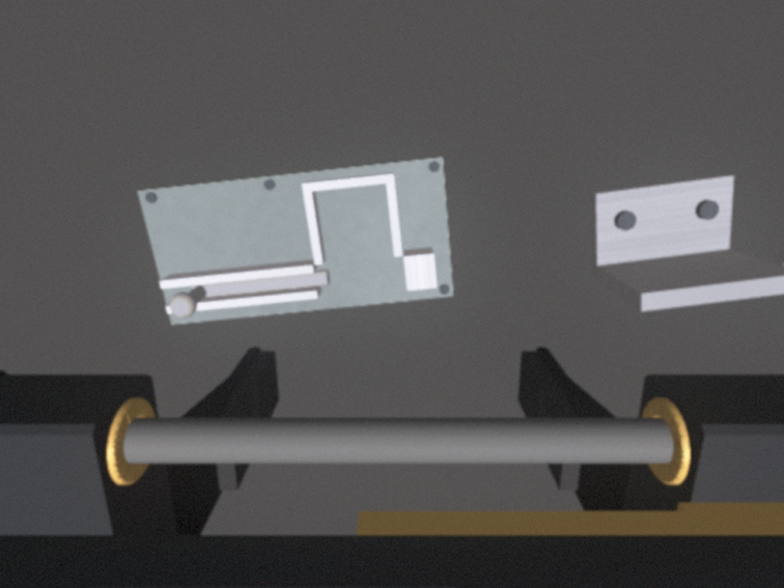

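The wrist view (784x588) shows:
- **Carrier:** corners at (138,191), (443,157), (453,296) and (171,324).
- **Bolt and keeper:** knob at (182,305), keeper at (420,270).
- **Large plate:** to the right, with its top edge starting at (641,302).

Run:
```python
from h import *
import pickle
c=pickle.load(open("w1.pkl","rb"))
P={k:w(c,u/1.4,v/1.4,z) for k,(u,v,z) in dict(UL=(138,191,.006),UR=(443,157,.006),LR=(453,296,.006),LL=(171,324,.006),knob=(182,305,.052),bayTLin=(314,191,.022),bayTRin=(387,184,.022),bayTL=(303,185,.022),bayTR=(394,175,.022),botL=(318,264,.022),botR=(398,256,.022)).items()}
for k in P:print(k,np.round(P[k],4))
loc=dict(UL=(40,160),UR=(40,-70),LR=(-68,-70),LL=(-68,160),knob=(-39,138),bayTLin=(27,27),bayTRin=(27,-27),bayTL=(33,33),bayTR=(33,-33))
A=np.array([loc[k] for k in loc])/1e3;B=np.array([P[k][:2] for k in loc])
ca,cb=A.mean(0),B.mean(0);H=(A-ca).T@(B-cb);U,_,V=np.linalg.svd(H);R=V.T@U.T
t=cb-R@ca;print("bay",t,"ang",np.degrees(np.arctan2(R[1,0],R[0,0])));print(np.round(1e3*((A@R.T+t)-B),1).tolist())
for u,v,z in[(641,296,.085),(641,309,.085),(597,264,.012),(596,194,.012),(733,176,.012),(730,249,.012),(784,277,.085),(784,292,.085)]:print(u,v,np.round(w(c,u/1.4,v/1.4,z),4))
```

```text
UL [0.5739 0.3106 0.006 ]
UR [0.5986 0.0829 0.006 ]
LR [0.4916 0.0721 0.006 ]
LL [0.4678 0.3    0.006 ]
knob [0.4994 0.268  0.052 ]
bayTLin [0.5755 0.1762 0.022 ]
bayTRin [0.5804 0.1238 0.022 ]
bayTL [0.5797 0.1838 0.022 ]
bayTR [0.5867 0.1188 0.022 ]
botL [0.5217 0.1758 0.022 ]
botR [0.5279 0.116  0.022 ]
bay [0.55151444 0.14638316] ang 6.278769518886318
[[-0.2, -0.8], [0.4, -1.8], [-0.1, -2.8], [-1.3, -2.0], [-1.7, 11.3], [-0.1, -0.0], [0.9, -1.3], [1.0, -1.0], [1.2, -1.6]]
641 296 [ 0.5165 -0.0373  0.085 ]
641 309 [ 0.5078 -0.0385  0.085 ]
597 264 [ 0.5193 -0.0371  0.012 ]
596 194 [ 0.5724 -0.0301  0.012 ]
733 176 [ 0.5854 -0.1286  0.012 ]
730 249 [ 0.5311 -0.137   0.012 ]
784 277 [ 0.5289 -0.1246  0.085 ]
784 292 [ 0.5191 -0.1268  0.085 ]
```

Emit:
apply_moves:
  steps:
    - [[1,0,57,0,0,0,0],[1,0,57,0,0,0,0],[1,0,57,0,0,0,0],[1,0,0,0,0,0,0],[1,0,0,0,0,0,0]]

```text
time_s: 3.38
tcp_pos: [0.5279, -0.0529, 0.2396]
ee_rot: [[1.0, -0.001, 0.0], [-0.001, -1.0, 0.0], [0.0, -0.0, -1.0]]
wrist_force: [0.0, -0.2, -0.4]
gripper_width: 1.002
```

Run:
```python
from h import *
import pickle
c=capture("wrist");save(c,"w2.png",None,1.4);pickle.dump(c,open("w2.pkl","wb"));S=sense();print(S["time_s"],S["tcp_pos"],np.round(S["ee_rot"],3).tolist())
```

```text
3.425 [ 0.5279306  -0.05225832  0.23962543] [[1.0, 0.001, 0.0], [0.001, -1.0, 0.0], [0.0, -0.0, -1.0]]
```

View pics/w2.png

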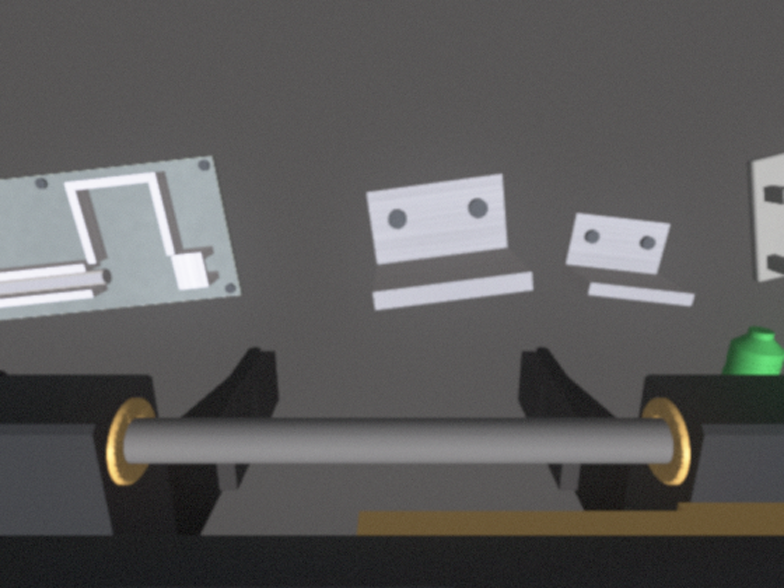

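The wrist view shows the large plate's top front edge from (374,310) to (533,289). The small plate is at (640,294), the green objective at (760,350), and the cradle at the right edge.

Run:
```python
from h import *
import pickle
c=pickle.load(open("w2.pkl","rb"))
for u,v,z in[(374,310,.085),(533,289,.085),(373,293,.085),(531,272,.085),(376,264,.012),(508,246,.012),(367,192,.012),(502,174,.012),(66,183,.022),(163,172,.022),(75,190,.022),(152,182,.022),(212,156,.006),(241,294,.006)]:print(u,v,np.round(w(c,u/1.4,v/1.4,z),4))
```

```text
374 310 [ 0.5062 -0.0381  0.085 ]
533 289 [ 0.5201 -0.1381  0.085 ]
373 293 [ 0.5175 -0.0377  0.085 ]
531 272 [ 0.5311 -0.136   0.085 ]
376 264 [ 0.5184 -0.0365  0.012 ]
508 246 [ 0.5323 -0.137   0.012 ]
367 192 [ 0.5729 -0.0306  0.012 ]
502 174 [ 0.5857 -0.1293  0.012 ]
66 183 [0.5803 0.1832 0.022 ]
163 172 [0.5879 0.113  0.022 ]
75 190 [0.5754 0.1777 0.022 ]
152 182 [0.581  0.1218 0.022 ]
212 156 [0.5983 0.0828 0.006 ]
241 294 [0.4924 0.0714 0.006 ]
```

Emit:
apply_moves:
  steps:
    - [[1,2,57,10,0,0,0],[1,2,57,10,0,0,0],[1,2,57,10,0,0,0],[1,2,57,10,0,0,0],[1,2,57,10,0,0,0],[1,0,0,0,0,0,0],[1,0,0,0,0,0,0]]

```text
time_s: 4.3
tcp_pos: [0.5385, -0.3367, 0.1893]
ee_rot: [[1.0, 0.001, -0.0], [0.001, -1.0, 0.0], [-0.0, -0.0, -1.0]]
wrist_force: [0.6, 1.0, 0.1]
gripper_width: 1.001
```

Run:
```python
from h import *
import pickle
c=capture("wrist");save(c,"w3.png",None,1.4);pickle.dump(c,open("w3.pkl","wb"));S=sense();print(S["time_s"],S["tcp_pos"],np.round(S["ee_rot"],3).tolist())
```

```text
4.35 [ 0.53857405 -0.3362783   0.18973439] [[1.0, 0.002, 0.0], [0.002, -1.0, 0.0], [0.0, -0.0, -1.0]]
```

View pics/w3.png

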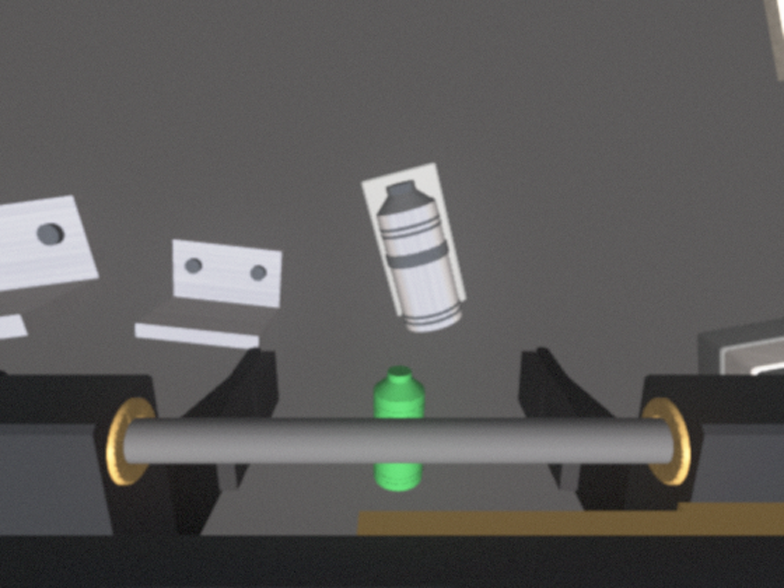

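The steel objective is at (420,255). Its collar band runs from (388,260) to (447,248), and the nose at (400,186) points away from the robot. The green look-alike at (399,430) is separate, so the choice is confirmed.

Run:
```python
from h import *
import pickle
c=pickle.load(open("w3.pkl","rb"))
g=lambda u,v,z:w(c,u/1.4,v/1.4,z)
q=[g(*a,.008) for a in[(362,182),(436,163),(466,299),(400,315)]]
for p in q:print(np.round(p,4))
ax=(q[0]+q[1]-q[2]-q[3])/2;print("cradle c",sum(q)/4,np.degrees(np.arctan2(ax[1],ax[0])),np.linalg.norm(ax),np.linalg.norm(q[0]-q[1]))
L,R=g(388,260,.041),g(447,248,.041);print("collar",L,R,(L+R)/2,np.linalg.norm(L-R))
l=[g(*a,.041) for a in[(378,216),(436,202),(404,315),(461,304)]]
d=(l[0]+l[1]-l[2]-l[3]);print("barrel dir",np.degrees(np.arctan2(d[1],d[0])),l)
print("nose",g(400,183,.046),"base",g(434,327,.041))
for m in masks_of(capture("wrist"),"objective"):print(m["box"],m["confidence"])
```

```text
[ 0.5942 -0.314   0.008 ]
[ 0.606  -0.3612  0.008 ]
[ 0.5155 -0.384   0.008 ]
[ 0.5038 -0.3386  0.008 ]
cradle c [ 0.55487102 -0.3494595   0.008     ] 14.66983991429637 0.09351911298297595 0.048610452686256835
collar [ 0.55077604 -0.33113796  0.041     ] [ 0.55819402 -0.36650064  0.041     ] [ 0.55448503 -0.3488193   0.041     ] 0.0361323354647859
barrel dir 14.680869129906997 [array([ 0.57728577, -0.32538082,  0.041     ]), array([ 0.58548187, -0.35926288,  0.041     ]), array([ 0.51558957, -0.34096376,  0.041     ]), array([ 0.52286936, -0.37624736,  0.041     ])]
nose [ 0.5967187  -0.33823483  0.046     ] base [ 0.50761081 -0.3598625   0.041     ]
[271.7, 128.7, 58.5, 107.8] 0.83
[266.2, 263.7, 37.9, 86.2] 0.7
```

Emit:
apply_moves:
  steps:
    - [[1,0,0,0,0,0,-0.128],[1,0,0,0,0,0,-0.128],[1,13,17,30,0,0,0],[1,0,0,40,0,0,0],[1,0,0,40,0,0,0],[1,0,0,30,0,0,0],[1,0,0,10,0,0,0],[1,0,0,0,0,0,0]]

```text
time_s: 5.45
tcp_pos: [0.5553, -0.3504, 0.04]
ee_rot: [[0.967, 0.255, 0.0], [0.255, -0.967, -0.0], [0.0, 0.0, -1.0]]
wrist_force: [0.4, -0.7, 0.3]
gripper_width: 0.995
```

Run:
```python
from h import *
c=capture("wrist");save(c,"w4.png",None,1.4)
S=sense();R=S["ee_rot"];print(S["tcp_pos"],np.round(R,3).tolist(),S["wrist_force"])
for t in("collar","objective"):
 for m in masks_of(c,t):
  ys,xs=np.nonzero(m["pixels"]);print(t,m["box"],m["confidence"],xs.mean(),ys.mean())
print(proj(c,S["tcp_pos"]))
```

```text
[ 0.55582328 -0.3507899   0.04091588] [[0.967, 0.254, 0.002], [0.254, -0.967, -0.001], [0.002, 0.001, -1.0]] [-0.18484708 -0.4255495   0.07088246]
collar [233.6, 192.7, 84.9, 188.5] 0.58 277.86134414176644 276.9746441700443
objective [236.6, 191.9, 82.3, 188.5] 0.83 277.6744054360136 276.85881464703664
(np.float64(283.9200947576393), np.float64(287.424552339336))
```

View pics/w4.png

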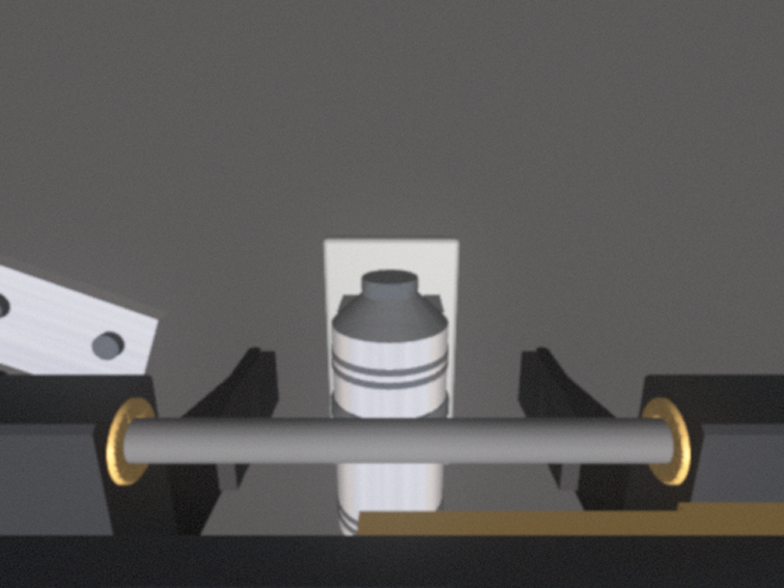

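The objective sits straight between the fingers. Its centre column is about 391 against 398 for the finger middle, so it is about 2 mm towards tool -y. The collar edge at row 393 is where I expected it. I correct by 2 mm and grip.

Emit:
apply_moves:
  steps:
    - [[1,0,-2,1,0,0,0],[0.5,0,0,0,0,0,0],[0,0,0,0,0,0,0],[0,0,0,0,0,0,0],[0,0,0,0,0,0,0],[0,0,0,0,0,0,0],[0,0,0,0,0,0,0],[0,0,0,0,0,0,0]]

```text
time_s: 6.6
tcp_pos: [0.554, -0.3484, 0.0384]
ee_rot: [[0.967, 0.253, -0.001], [0.253, -0.967, 0.001], [-0.001, -0.001, -1.0]]
wrist_force: [-0.6, 3.0, 0.8]
gripper_width: 0.416
```

Emit:
apply_moves:
  steps:
    - [[0,0,0,-5,0,0,0],[0,0,0,-10,0,0,0],[0,0,0,-20,0,0,0],[0,0,0,-30,0,0,0],[0,0,0,-30,0,0,0],[0,0,0,-15,0,0,0],[0,0,0,0,0,0,0],[0,0,0,0,0,0,0]]

```text
time_s: 7.6
tcp_pos: [0.5534, -0.3487, 0.1471]
ee_rot: [[0.968, 0.253, -0.002], [0.253, -0.968, 0.001], [-0.002, -0.002, -1.0]]
wrist_force: [-0.1, -0.1, -2.4]
gripper_width: 0.416
```

Run:
```python
from h import *
c=capture("wrist");save(c,"w5.png",None,1.4)
S=sense();R=S["ee_rot"];print(S["tcp_pos"],np.round(R,3).tolist(),S["wrist_force"],S["moment"],S["gripper_width"])
for m in masks_of(c,"objective"):print(m["box"],m["confidence"])
```

```text
[ 0.55335751 -0.34864056  0.14681854] [[0.967, 0.253, -0.003], [0.253, -0.967, 0.001], [-0.002, -0.002, -1.0]] [ 1.30933644 -0.12518356 -2.03785511] [-0.02698252 -0.04909624  0.01787644] 0.41764261651515544
[243.7, 196.1, 82.3, 167.8] 0.7
[222.2, 333.3, 26.0, 29.1] 0.56
```

View pics/w5.png

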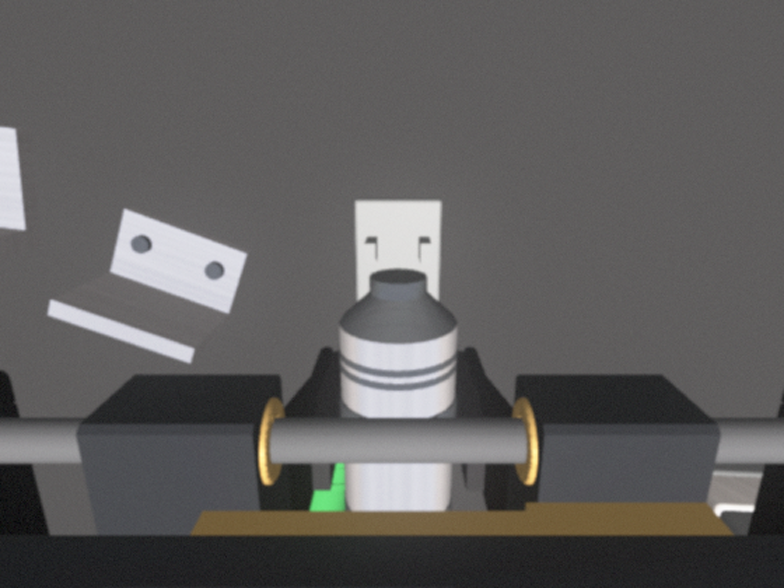

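The objective is held level and centred, with its nose at (398,283). I carry it to the plate.

Emit:
apply_moves:
  steps:
    - [[0,-2,-15,0,0,0,0.061],[0,-3.5,-28,0,0,0,0.061],[0,-3.5,-30,0,0,0,0],[0,-3.5,-30,0,0,0,0],[0,-3.5,-30,0,0,0,0],[0,-3.5,-30,0,0,0,0],[0,-3.5,-30,0,0,0,0],[0,-3.5,-30,0,0,0,0],[0,-3.5,-28,0,0,0,0],[0,-2,-13,0,0,0,0],[0,0,0,0,0,0,0],[0,0,0,0,0,0,0]]

```text
time_s: 9.2
tcp_pos: [0.4841, -0.0933, 0.1485]
ee_rot: [[0.991, 0.133, -0.0], [0.133, -0.991, -0.0], [-0.0, 0.0, -1.0]]
wrist_force: [0.4, 0.1, -2.0]
gripper_width: 0.423
```

```bash
cat > st.py <<'E'
from h import *
S=sense();R=S["ee_rot"];p=S["tcp_pos"]
def loc(o,a):
    t=np.radians(a);d=p[:2]-np.array(o);return np.round(1e3*np.array([d@[np.cos(t),np.sin(t)],d@[-np.sin(t),np.cos(t)]]),1)
print(S["time_s"],np.round(p,4),"yaw",np.degrees(np.arctan2(R[1,0],R[0,0])),"tilt",np.round(R[:2,2],4),"F",np.round(S["wrist_force"],1),"g",S["gripper_width"])
print("plate-local",loc((.5131,-.088),7.7),"bay-local",loc((.5518,.1478),6.3))
E
python3 st.py
```

```text
9.2 [ 0.4841 -0.0933  0.1485] yaw 7.659850958114876 tilt [-0.     -0.0002] F [ 0.4  0.1 -2. ] g 0.42281580075426833
plate-local [-29.4  -1.3] bay-local [ -93.7 -232.2]
```

Emit:
apply_moves:
  steps:
    - [[0,1,0,18,0,0,0],[0,1,0,18,0,0,0],[0,0,0,7,0,0,0],[0,0,0,5,0,0,0],[0,0,0,5,0,0,0],[0,0,0,5,0,0,0],[0,0,0,5,0,0,0],[0,0,0,0,0,0,0]]

```text
time_s: 10.2
tcp_pos: [0.4833, -0.0931, 0.0851]
ee_rot: [[0.991, 0.133, -0.005], [0.133, -0.991, -0.001], [-0.005, -0.0, -1.0]]
wrist_force: [-5.3, -1.7, 1.3]
gripper_width: 0.416
```

```bash
python3 st.py
```

```text
10.2 [ 0.4833 -0.0931  0.0851] yaw 7.639567903793027 tilt [-0.0053 -0.0006] F [-5.3 -1.7  1.3] g 0.41553878729148924
plate-local [-30.2  -1. ] bay-local [ -94.5 -231.9]
```

Emit:
apply_moves:
  steps:
    - [[0,0,0,4,0,0,0],[0,0.5,0,4,0,0,0],[0,1,0,4,0,0,0],[0,1.5,0,4,0,0,0],[0,2,0,4,0,0,0],[0,2,0,3,0,0,0],[0,0,0,0,0,0,0]]

```text
time_s: 11.08
tcp_pos: [0.4935, -0.0914, 0.0625]
ee_rot: [[0.991, 0.134, 0.001], [0.134, -0.991, 0.0], [0.001, 0.0, -1.0]]
wrist_force: [-1.5, -0.9, -1.0]
gripper_width: 0.424
```

```bash
python3 st.py
python3 - <<'E'
from h import *
c=capture("wrist");save(c,"w6.png",None,1.4)
E
```

```text
11.075 [ 0.4935 -0.0914  0.0625] yaw 7.698683949635947 tilt [0.001  0.0001] F [-1.5 -0.9 -1. ] g 0.42352772555781504
plate-local [-19.9  -0.7] bay-local [ -84.2 -231.3]
```

View pics/w6.png

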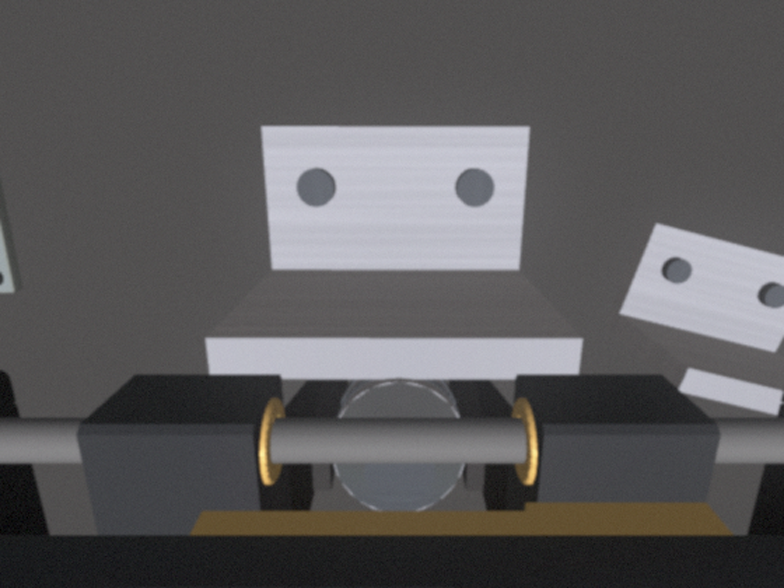

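The wrist view shows the objective nearly end-on between the fingers, as a disc about (333..467, 380..510), with the plate edge behind it at row 378. I check the lean from the side and end-on in one composite.

Run:
```python
from h import *
c=capture("scene");d=capture("wrist")
u,v=proj(c,(.4935,-.0914,.06));u,v=int(u),int(v);print(u,v,d["T"][2,3] if 0 else np.array(d["T"])[2,3])
a=cv2.resize(c["color"][v-35:v+35,u-45:u+45,::-1],(540,420),interpolation=cv2.INTER_CUBIC)
b=cv2.resize(d["color"][262:372,225:345,::-1],(460,420),interpolation=cv2.INTER_CUBIC)
b=cv2.convertScaleAbs(b,alpha=1.8)
cv2.imwrite("pics/c7.png",cv2.resize(np.hstack([a,b]),(800,336)))
```

```text
237 209 0.20752238884363186
```

View pics/c7.png

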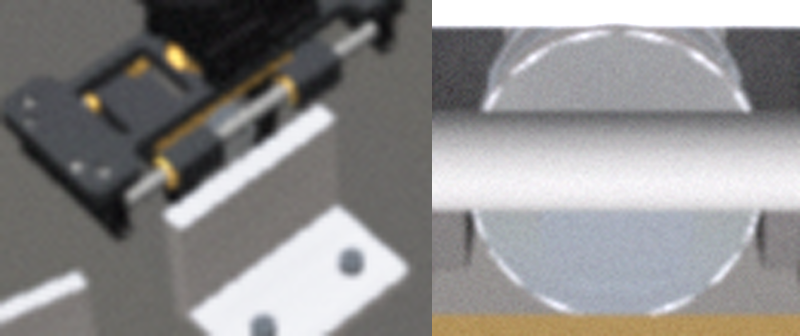

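Run:
```python
from h import *
d=capture("wrist");S=sense();p=S["tcp_pos"];X=S["ee_rot"][:,0];Y=S["ee_rot"][:,1];Z=np.array([0,0,1.])
for al in(75,80,85,90,95):
  a=np.radians(al);ax=np.cos(a)*X+np.sin(a)*Z;n=-np.sin(a)*X+np.cos(a)*Z
  c=p+.002*Z
  q=lambda s,rad:[proj(d,c+s*ax+rad*(np.cos(t)*n+np.sin(t)*Y)) for t in np.linspace(0,6.28,60)]
  o=[]
  for s,rd in((.028,.018),(.042,.0085)):
    Q=np.array(q(s,rd));o+=[Q.min(0).round(1),Q.max(0).round(1)]
  print(al,o)
print("obs shoulder top 271.8 bottom ~365; nose left/right",225+(545-432)/3.07,225+(690-432)/3.07)
```

```text
75 [array([234.4, 261.4]), array([331.1, 356.9]), array([257.1, 297.5]), array([308.1, 347.9])]
80 [array([234.5, 268.9]), array([331. , 361.1]), array([257.2, 309. ]), array([308.1, 357.3])]
85 [array([234.6, 276.8]), array([330.9, 364.5]), array([257.3, 320.4]), array([308. , 365.9])]
90 [array([234.8, 284.9]), array([330.7, 367.2]), array([257.5, 331.5]), array([307.8, 373.6])]
95 [array([235.1, 293.2]), array([330.4, 369.1]), array([257.8, 342.1]), array([307.5, 380.2])]
obs shoulder top 271.8 bottom ~365; nose left/right 261.80781758957653 309.03908794788276
```

Emit:
apply_moves:
  steps:
    - [[0,0.5,0,3,0,0,0],[0,0.5,0,3,0,0,0],[0,0.5,0,0,0,0,0],[0,0,0,0,0,0,0]]

```text
time_s: 11.78
tcp_pos: [0.4933, -0.0914, 0.056]
ee_rot: [[0.991, 0.133, -0.002], [0.133, -0.991, -0.0], [-0.002, -0.0, -1.0]]
wrist_force: [-4.2, -0.3, -1.9]
gripper_width: 0.418
```

```bash
python3 st.py
python3 - <<'E'
from h import *
d=capture("wrist");cv2.imwrite("pics/w8.png",cv2.convertScaleAbs(cv2.resize(d["color"][255:375,225:345,::-1],(480,480),interpolation=cv2.INTER_CUBIC),alpha=1.8))
E
```

```text
11.775 [ 0.4933 -0.0914  0.056 ] yaw 7.659546135370182 tilt [-0.0023 -0.    ] F [-4.2 -0.3 -1.9] g 0.41842594458516447
plate-local [-20.1  -0.8] bay-local [ -84.4 -231.4]
```

View pics/w8.png

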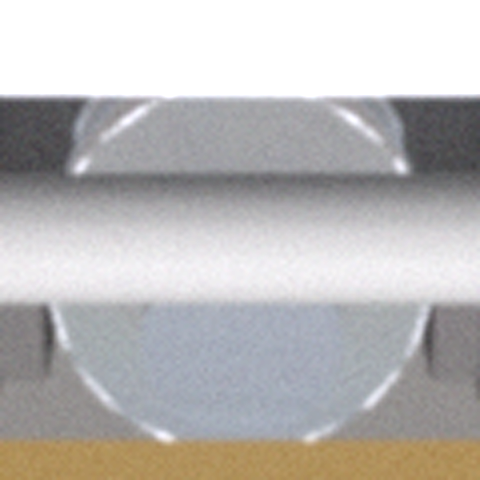

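Emit:
apply_moves:
  steps:
    - [[0,-4,0,0,0,0,0.024],[0,-2,0,-15,0,0,0],[0,0,0,-25,0,0,0],[0,0,0,-25,0,0,0],[0,0,0,-20,0,0,0],[0,5,-15,-10,0,0,0],[0,10,-26,0,0,0,0],[0,10,-26,0,0,0,0],[0,10,-26,0,0,0,0],[0,10,-26,0,0,0,0],[0,10,-26,0,0,0,0],[0,10,-26,0,0,0,0]]

```text
time_s: 13.32
tcp_pos: [0.5346, 0.0869, 0.152]
ee_rot: [[0.994, 0.111, 0.001], [0.111, -0.994, 0.001], [0.001, -0.001, -1.0]]
wrist_force: [0.1, 0.5, -2.2]
gripper_width: 0.416
```

Emit:
apply_moves:
  steps:
    - [[0,10,-26,0,0,0,0],[0,10,-24,0,0,0,0],[0,5,-10,0,0,0,0],[0,0,0,0,0,0,0],[0,0,0,0,0,0,0]]

```text
time_s: 13.95
tcp_pos: [0.552, 0.1467, 0.1514]
ee_rot: [[0.994, 0.109, -0.001], [0.109, -0.994, -0.0], [-0.001, 0.0, -1.0]]
wrist_force: [0.3, -0.2, -2.2]
gripper_width: 0.416
```

```bash
python3 st.py
python3 - <<'E'
from h import *
d=capture("wrist");cv2.imwrite("pics/w9.png",cv2.resize(d["color"][100:390,100:460,::-1],None,fx=2,fy=2,interpolation=cv2.INTER_CUBIC))
for n,p in dict(TL=(.5797,.1838,.022),UL=(.5739,.3106,.006),UR=(.5986,.0829,.006)).items():print(n,[round(2*(a-100)) for a in proj(d,p)])
E
```

```text
13.95 [0.552  0.1467 0.1514] yaw 6.265398845207561 tilt [-0.0007 -0.0003] F [ 0.3 -0.2 -2.2] g 0.4160262223485182
plate-local [ 70.  227.4] bay-local [ 0.1 -1.1]
TL [280, 134]
UL [-28, 107]
UR [535, 108]
```

View pics/w9.png

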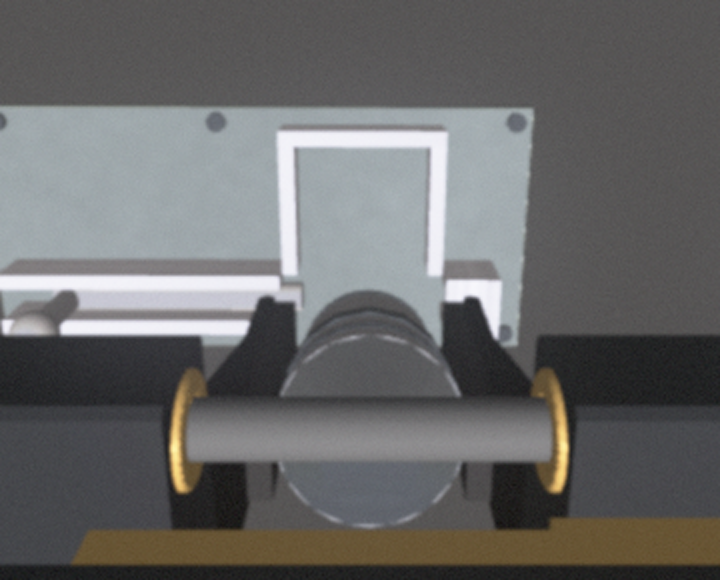

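Run:
```python
from h import *
d=capture("wrist");S=sense();p=S["tcp_pos"];X=S["ee_rot"][:,0];Y=S["ee_rot"][:,1];Z=np.array([0,0,1.])
for dx in(-2,0,2):
 for al in(76,79,82,85,88):
  a=np.radians(al);ax=np.cos(a)*X+np.sin(a)*Z;n=-np.sin(a)*X+np.cos(a)*Z
  c=p+.002*Z+dx/1e3*X;o=[]
  for s,rd in((-.044,.018),(.028,.018),(.042,.0085)):
    Q=np.array([proj(d,c+s*ax+rd*(np.cos(t)*n+np.sin(t)*Y)) for t in np.linspace(0,6.28,60)]);o+=[Q[:,1].min().round(1),Q[:,1].max().round(1)]
  print(dx,al,o)
print("obs base top 245, shoulder 267.5..362.5")
I=[w(d,100+u/2,100+v/2,.022) for u,v in((298,148),(429,148),(298,275),(429,275))];print(np.round(I,4))
t=np.radians(6.3)
for q in I:
  e=q[:2]-np.array([.5518,.1478]);print(np.round(1e3*np.array([e@[np.cos(t),np.sin(t)],e@[-np.sin(t),np.cos(t)]]),1))
```

```text
-2 76 [np.float64(240.1), np.float64(302.0), np.float64(267.7), np.float64(362.2), np.float64(305.1), np.float64(354.9)]
-2 79 [np.float64(236.4), np.float64(297.5), np.float64(272.2), np.float64(364.7), np.float64(312.0), np.float64(360.5)]
-2 82 [np.float64(232.8), np.float64(293.1), np.float64(276.9), np.float64(366.9), np.float64(318.9), np.float64(365.8)]
-2 85 [np.float64(229.2), np.float64(288.7), np.float64(281.7), np.float64(368.8), np.float64(325.7), np.float64(370.8)]
-2 88 [np.float64(225.8), np.float64(284.4), np.float64(286.5), np.float64(370.4), np.float64(332.3), np.float64(375.5)]
0 76 [np.float64(236.9), np.float64(298.9), np.float64(262.8), np.float64(357.8), np.float64(299.8), np.float64(349.9)]
0 79 [np.float64(233.1), np.float64(294.5), np.float64(267.3), np.float64(360.3), np.float64(306.7), np.float64(355.5)]
0 82 [np.float64(229.5), np.float64(290.1), np.float64(272.0), np.float64(362.5), np.float64(313.6), np.float64(360.9)]
0 85 [np.float64(225.9), np.float64(285.7), np.float64(276.7), np.float64(364.5), np.float64(320.5), np.float64(366.0)]
0 88 [np.float6
[... 195 characters left out ...]
64(294.5), np.float64(344.8)]
2 79 [np.float64(229.8), np.float64(291.4), np.float64(262.4), np.float64(355.9), np.float64(301.4), np.float64(350.5)]
2 82 [np.float64(226.1), np.float64(287.0), np.float64(267.0), np.float64(358.2), np.float64(308.4), np.float64(356.0)]
2 85 [np.float64(222.5), np.float64(282.6), np.float64(271.8), np.float64(360.2), np.float64(315.2), np.float64(361.1)]
2 88 [np.float64(219.0), np.float64(278.2), np.float64(276.6), np.float64(361.9), np.float64(321.9), np.float64(365.9)]
obs base top 245, shoulder 267.5..362.5
[[0.5751 0.1761 0.022 ]
 [0.5807 0.1252 0.022 ]
 [0.5219 0.1719 0.022 ]
 [0.5278 0.1181 0.022 ]]
[26.3 25.6]
[ 26.2 -25.6]
[-27.1  27.2]
[-27.1 -26.9]
```

The view shows the bay at (298..429, 148..275), centred under the grip in bay coordinates to within 1 mm. The objective still leans about 11–14° with its nose forward. I pitch the tool to counter it and lower.

Emit:
apply_moves:
  steps:
    - [[0,0,0,0,0,0.095,0],[0,0,0,0,0,0.095,0],[0,-4,0,20,0,0,0],[0,-5,0,25,0,0,0],[0,-4,0,20,0,0,0],[0,-3,0,15,0,0,0],[0,-1,0,5,0,0,0],[0,0,0,0,0,0,0]]

```text
time_s: 15.05
tcp_pos: [0.5518, 0.1469, 0.065]
ee_rot: [[0.976, 0.109, 0.188], [0.108, -0.994, 0.02], [0.189, 0.0, -0.982]]
wrist_force: [0.7, 0.0, -2.2]
gripper_width: 0.417
```

```bash
python3 st.py
python3 - <<'E'
from h import *
d=capture("wrist");cv2.imwrite("pics/w10.png",cv2.resize(d["color"][100:390,100:460,::-1],None,fx=2,fy=2,interpolation=cv2.INTER_CUBIC))
S=sense();p=S["tcp_pos"];X=np.array([.994,.109,0]);Y=np.array([.109,-.994,0]);Z=np.array([0,0,1.])
for dx in(-1,):
 for al in(76,82,85,88,91,94):
  a=np.radians(al);ax=np.cos(a)*X+np.sin(a)*Z;n=-np.sin(a)*X+np.cos(a)*Z
  c=p+.002*Z+dx/1e3*X;o=[]
  for s,rd in((-.044,.018),(.028,.018),(.042,.0085)):
    Q=np.array([proj(d,c+s*ax+rd*(np.cos(t)*n+np.sin(t)*Y)) for t in np.linspace(0,6.28,60)])
    o+=[2*(Q[:,1].min()-100),2*(Q[:,1].max()-100)]
  print(dx,al,np.round(o))
E
```

```text
15.05 [0.5518 0.1469 0.065 ] yaw 6.288824232810544 tilt [0.1876 0.0204] F [ 0.7  0.  -2.2] g 0.41700053427976413
plate-local [ 69.8 227.6] bay-local [-0.1 -0.9]
-1 76 [304. 432. 298. 496. 352. 457.]
-1 82 [288. 414. 314. 509. 380. 483.]
-1 85 [280. 405. 322. 515. 394. 495.]
-1 88 [272. 396. 331. 520. 408. 507.]
-1 91 [265. 387. 340. 525. 421. 518.]
-1 94 [258. 379. 350. 530. 435. 529.]
```

View pics/w10.png

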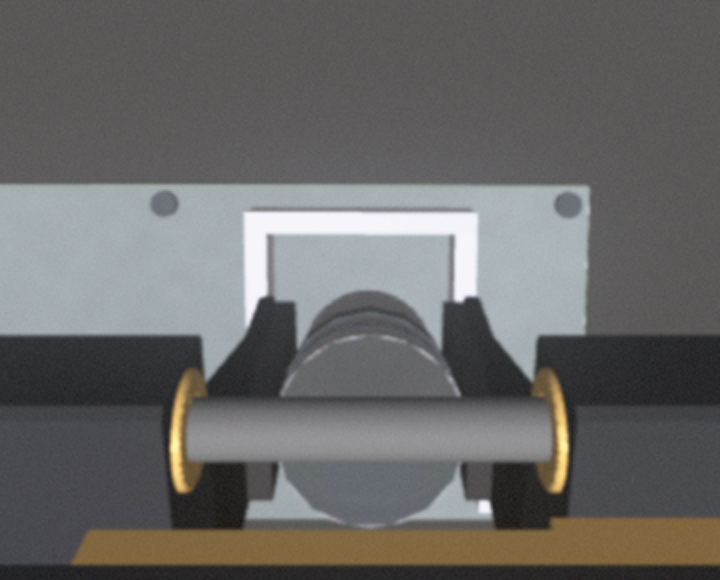

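The objective is now close to upright over the bay: its disc spans rows 335–525, which implies about 3° of lean left. I lower it gently until it touches.

Emit:
apply_moves:
  steps:
    - [[0,-2,0,9,0,0.04,0],[0,-0.5,0,2,0,0,0],[0,-0.5,0,2,0,0,0],[0,-0.5,0,2,0,0,0],[0,-0.3,0,1.5,0,0,0],[0,0,0,0,0,0,0]]

```text
time_s: 15.85
tcp_pos: [0.5518, 0.1475, 0.0483]
ee_rot: [[0.968, 0.11, 0.227], [0.107, -0.994, 0.025], [0.229, -0.0, -0.973]]
wrist_force: [0.4, 0.4, -0.6]
gripper_width: 0.417
```

```bash
python3 st.py
```

```text
15.85 [0.5518 0.1475 0.0483] yaw 6.31470229120323 tilt [0.2273 0.0255] F [ 0.4  0.4 -0.6] g 0.41665928490426024
plate-local [ 69.9 228.2] bay-local [-0.  -0.3]
```

Emit:
apply_moves:
  steps:
    - [[0,-0.2,0,1,0,0,0],[0,-0.2,0,1,0,0,0],[0,0,0,0,0,0,0],[0,0,0,0,0,0,0]]

```text
time_s: 16.35
tcp_pos: [0.5526, 0.1477, 0.0482]
ee_rot: [[0.967, 0.11, 0.23], [0.107, -0.994, 0.026], [0.231, -0.001, -0.973]]
wrist_force: [-3.8, -1.6, 11.3]
gripper_width: 0.421
```

Emit:
apply_moves:
  steps:
    - [[0,-0.2,0,0.8,0,0.03,0],[0,0,0,0,0,0.03,0],[0,0,0,0,0,-0.06,0],[0,0,0,0,0,-0.04,0],[0,0,0,0,0,0.03,0],[0,0,0,0,0,0,0]]

```text
time_s: 17.1
tcp_pos: [0.5594, 0.1407, 0.052]
ee_rot: [[0.964, 0.104, 0.243], [0.105, -0.994, 0.011], [0.243, 0.014, -0.97]]
wrist_force: [-0.5, 2.1, -3.1]
gripper_width: 0.42
```

```bash
python3 st.py
python3 - <<'E'
from h import *
d=capture("wrist")
S=sense();p=S["tcp_pos"];X=np.array([.994,.109,0]);Y=np.array([.109,-.994,0]);Z=np.array([0,0,1.])
for al in(82,86,90,94):
  a=np.radians(al);ax=np.cos(a)*X+np.sin(a)*Z;n=-np.sin(a)*X+np.cos(a)*Z
  c=p+.002*Z;o=[]
  for s,rd in((-.044,.018),(.028,.018),(.042,.0085)):
    Q=np.array([proj(d,c+s*ax+rd*(np.cos(t)*n+np.sin(t)*Y)) for t in np.linspace(0,6.28,60)])
    o+=[Q[:,1].min(),Q[:,1].max()]
  print(al,np.round(o,1))
for m in masks_of(d,"objective"):print(m["box"],m["confidence"])
E
```

```text
17.1 [0.5594 0.1407 0.052 ] yaw 6.185967547297883 tilt [0.243  0.0114] F [-0.5  2.1 -3.1] g 0.4203003173109186
plate-local [ 76.5 220.5] bay-local [ 6.8 -7.9]
82 [246.2 309.8 249.6 348.2 279.3 331.5]
86 [241.  303.9 255.1 352.5 288.5 339.9]
90 [235.8 298.  260.9 356.2 297.7 348. ]
94 [230.8 292.1 267.  359.6 307.  355.5]
```

Emit:
apply_moves:
  steps:
    - [[0,0,0,0,0,0,0],[0,0,0,0,0,0,0]]

```text
time_s: 17.45
tcp_pos: [0.5603, 0.141, 0.0526]
ee_rot: [[0.964, 0.103, 0.244], [0.103, -0.995, 0.012], [0.244, 0.014, -0.97]]
wrist_force: [-0.0, 0.2, -1.9]
gripper_width: 0.417
```

```bash
python3 st.py
python3 - <<'E'
from h import *
print(sense()["joints"].round(2))
d=capture("wrist");cv2.imwrite("pics/w11.png",cv2.resize(d["color"][100:390,100:460,::-1],None,fx=2,fy=2,interpolation=cv2.INTER_CUBIC))
E
```

```text
17.45 [0.5603 0.141  0.0526] yaw 6.124932392176173 tilt [0.2443 0.0119] F [-0.   0.2 -1.9] g 0.4174785369427935
plate-local [ 77.5 220.6] bay-local [ 7.7 -7.7]
[ 32.29  24.27 -37.99  24.61 -16.82  40.81]
```

View pics/w11.png

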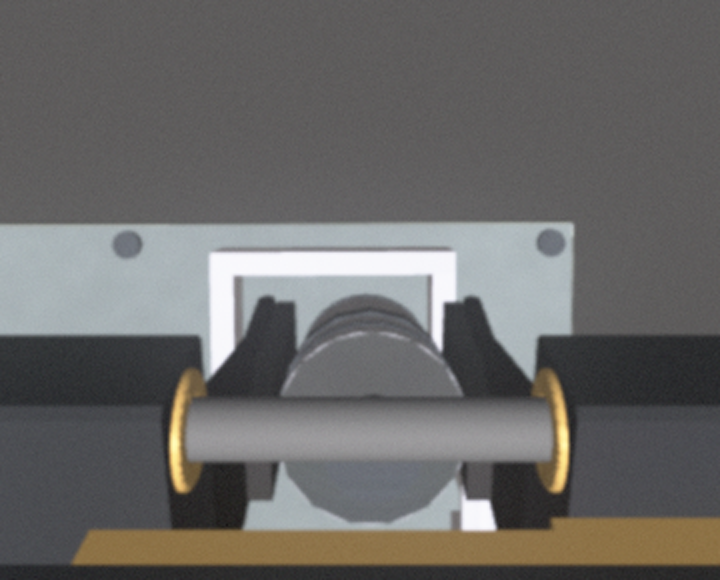

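The view shows the objective still in the same attitude in the grip, but the tool is pushed off centre by about 8 mm each way. Joint 5 reads -17°, close to the wrist singularity, because I pitched forward. I raise the tool, level it, and turn it half round so that the counter-pitch bends the wrist the safe way.

Emit:
apply_moves:
  steps:
    - [[0,2,0,-8,0,0,0],[0,4,0,-16,0,-0.03,0],[0,4,0,-18,0,-0.06,0],[0,3,0,-18,0,-0.06,0],[0,2,0,-18,0,-0.06,0],[0,-4,-4,-10,0,-0.034,0],[0,-4,-4,0,0,0,0],[0,0,0,0,0,0,0]]

```text
time_s: 18.5
tcp_pos: [0.5503, 0.1495, 0.1414]
ee_rot: [[0.995, 0.104, 0.003], [0.104, -0.994, -0.013], [0.002, 0.014, -1.0]]
wrist_force: [0.4, -0.8, -2.8]
gripper_width: 0.419
```

```bash
python3 st.py; python3 -c "
from h import *
print(sense()['joints'].round(1),sense()['ee_rot'].round(3))"
```

```text
18.5 [0.5503 0.1495 0.1414] yaw 5.966542897647839 tilt [ 0.0031 -0.0133] F [ 0.4 -0.8 -2.8] g 0.41896136260464145
plate-local [ 68.6 230.4] bay-local [-1.3  1.9]
[ 31.9  21.9 -15.5   0.9 -52.9  63.5] [[ 0.995  0.104  0.003]
 [ 0.104 -0.994 -0.013]
 [ 0.002  0.014 -1.   ]]
```

Emit:
apply_moves:
  steps:
    - [[0,0,0,0,0.013,0,0],[0,0,0,0,0,0,0.1],[0,0,0,0,0,0,0.18],[0,0,0,0,0,0,0.18],[0,0,0,0,0,0,0.18],[0,0,0,0,0,0,0.18],[0,0,0,0,0,0,0.18],[0,0,0,0,0,0,0.18],[0,0,0,0,0,0,0.18],[0,0,0,0,0,0,0.18],[0,0,0,0,0,0,0.18],[0,0,0,0,0,0,0.18]]

```text
time_s: 20.0
tcp_pos: [0.5509, 0.1491, 0.1413]
ee_rot: [[-0.23, -0.973, 0.002], [-0.973, 0.23, -0.0], [0.0, -0.002, -1.0]]
wrist_force: [0.0, -0.0, -2.2]
gripper_width: 0.42
```

Emit:
apply_moves:
  steps:
    - [[0,0,0,0,0,0,0.18],[0,0,0,0,0,0,0.18],[0,0,0,0,0,0,0.18],[0,0,0,0,0,0,0.18],[0,0,0,0,0,0,0.18],[0,0,0,0,0,0,0.18],[0,0,0,0,0,0,0.15],[0,0,0,0,0,0,0],[0,0,0,0,0,0,0]]

```text
time_s: 21.12
tcp_pos: [0.5512, 0.1493, 0.1416]
ee_rot: [[-0.993, -0.117, 0.002], [-0.117, 0.993, -0.001], [-0.002, -0.001, -1.0]]
wrist_force: [-0.2, 0.3, -3.1]
gripper_width: 0.418
```

```bash
python3 st.py; python3 -c "
from h import *
print(sense()['joints'].round(1),sense()['ee_rot'].round(3))"
```

```text
21.125 [0.5512 0.1493 0.1416] yaw -173.27642865343782 tilt [ 0.0024 -0.0005] F [-0.2  0.3 -3.1] g 0.4175594440257389
plate-local [ 69.5 230.1] bay-local [-0.5  1.6]
[ 3.150e+01  2.190e+01 -1.510e+01  1.000e-01 -5.290e+01 -1.148e+02] [[-0.993 -0.117  0.002]
 [-0.117  0.993 -0.001]
 [-0.002 -0.001 -1.   ]]
```

Emit:
apply_moves:
  steps:
    - [[0,0,-1.5,0,0,0.08,0],[0,0,0,0,0,0.08,0],[0,0,0,0,0,0.075,0],[0,-4,0,17,0,0,0],[0,-6,0,25,0,0,0],[0,-6,0,25,0,0,0],[0,-3.5,0,15,0,0,0],[0,-1,0,4,0,0,0],[0,0,0,0,0,0,0],[0,0,0,0,0,0,0]]

```text
time_s: 22.38
tcp_pos: [0.5522, 0.1482, 0.0543]
ee_rot: [[-0.967, -0.115, -0.227], [-0.112, 0.993, -0.027], [0.228, -0.0, -0.974]]
wrist_force: [-0.9, 0.0, -2.5]
gripper_width: 0.417
```

```bash
python3 st.py; python3 -c "
from h import *
print(sense()['joints'].round(1))"
```

```text
22.375 [0.5522 0.1482 0.0543] yaw -173.38437675639418 tilt [-0.2268 -0.0265] F [-0.9  0.  -2.5] g 0.4172789575728047
plate-local [ 70.4 228.8] bay-local [0.4 0.3]
[  28.6   33.8   -8.2   -5.6  -60.4 -108.7]
```

Emit:
apply_moves:
  steps:
    - [[0,-0.7,0,3,0,0,0],[0,-0.4,0,1.5,0,0,0],[0,-0.3,0,1.2,0,0,0],[0,-0.2,0,1,0,0,0],[0,0,0,0,0,0,0],[0,0,0,0,0,0,0]]

```text
time_s: 23.12
tcp_pos: [0.5532, 0.1481, 0.0483]
ee_rot: [[-0.967, -0.116, -0.225], [-0.113, 0.993, -0.027], [0.227, -0.001, -0.974]]
wrist_force: [-0.2, -0.6, 5.7]
gripper_width: 0.424
```

```bash
python3 st.py
```

```text
23.125 [0.5532 0.1481 0.0483] yaw -173.34571708365814 tilt [-0.2252 -0.0269] F [-0.2 -0.6  5.7] g 0.4235370579162595
plate-local [ 71.3 228.7] bay-local [1.4 0.2]
```

Emit:
apply_moves:
  steps:
    - [[0,-0.2,0,0.8,0,0.03,0],[0,0,0,0,0,-0.03,0],[0,0,0,0,0,-0.03,0],[0,0,0,0,0,0.03,0],[0,0,0,0,0,0,0]]

```text
time_s: 23.75
tcp_pos: [0.5541, 0.1482, 0.048]
ee_rot: [[-0.968, -0.116, -0.224], [-0.113, 0.993, -0.027], [0.225, -0.001, -0.974]]
wrist_force: [1.1, -1.3, 8.2]
gripper_width: 0.419
```

```bash
python3 st.py
```

```text
23.75 [0.5541 0.1482 0.048 ] yaw -173.3280522480959 tilt [-0.2238 -0.0268] F [ 1.1 -1.3  8.2] g 0.41902883181044903
plate-local [ 72.3 228.6] bay-local [2.3 0.2]
```

Emit:
apply_moves:
  steps:
    - [[0,0.2,0,-0.8,0,0,0],[0.5,0,0,0,0,0,0],[0.6,0,0,0,0,0,0],[0.7,0,0,0,0,0,0],[0.7,0,0,0,0,0,0],[0.7,2,0,-8,0,0,0],[0.7,5,0,-20,0,0,0],[0.7,7,0,-30,0,0,0],[0.7,7,0,-30,0,0,0],[0.7,7,0,-30,0,0,0],[0.7,0,0,0,0,0,0],[0.7,0,0,0,0,0,0]]

```text
time_s: 25.25
tcp_pos: [0.5511, 0.1479, 0.1675]
ee_rot: [[-0.967, -0.115, -0.229], [-0.112, 0.993, -0.027], [0.231, -0.001, -0.973]]
wrist_force: [-0.2, -0.5, 0.5]
gripper_width: 0.702
```

```bash
python3 st.py
python3 - <<'E'
from h import *
d=capture("wrist");cv2.imwrite("pics/w12.png",cv2.resize(d["color"][:,:,::-1],None,fx=1.4,fy=1.4,interpolation=cv2.INTER_CUBIC))
for y in(.127,.138):
  t=np.radians(6.3);k=np.array([.5518,.1478])+[-.039*np.cos(t)-y*np.sin(t),-.039*np.sin(t)+y*np.cos(t)];print(y,k,np.array(proj(d,(*k,.052)))*1.4)
for z in(.006,.092):print(np.array(proj(d,(.5541,.1482,z)))*1.4)
E
```

```text
25.25 [0.5511 0.1479 0.1675] yaw -173.4171165983275 tilt [-0.2293 -0.027 ] F [-0.2 -0.5  0.5] g 0.7019856380285752
plate-local [ 69.3 228.7] bay-local [-0.7  0.2]
0.127 [0.49909927 0.2697534 ] [629.13463964 271.58386123]
0.138 [0.49789219 0.28068697] [649.0845571  271.68120782]
[398.67333755 332.55896978]
[398.84717589 359.05404125]
```

View pics/w12.png

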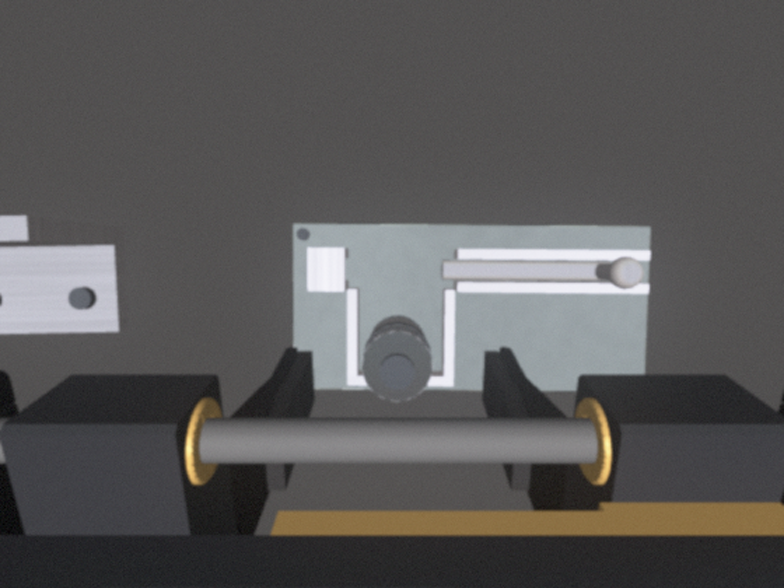

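The objective stands upright at the back-middle of the bay: nose (397,370), base (397,320). The knob is at (627,271), bay-local y about 126 mm, so the bolt is at about 0.011. Next I level the tool, close the fingers, go beyond the knob and push it.

Emit:
apply_moves:
  steps:
    - [[0.7,0,0,0,0,-0.075,0],[0.7,0,0,0,0,-0.08,0],[0.7,0,0,0,0,-0.08,0],[0,8,34,0,0,0,0],[0,10,45,0,0,0,0],[0,10,45,0,0,0,0],[0,10,46,0,0,0,0],[0,0,0,0,0,0,0],[0,0,0,0,0,0,0],[0,0,0,0,0,0,0],[0,0,0,0,0,0,0]]

```text
time_s: 26.68
tcp_pos: [0.4946, 0.3115, 0.1674]
ee_rot: [[-0.994, -0.114, 0.003], [-0.114, 0.994, -0.001], [-0.002, -0.001, -1.0]]
wrist_force: [0.2, -0.3, -0.1]
gripper_width: 0.011
```

```bash
python3 st.py; python3 -c "
from h import *
print(sense()['joints'].round(1),sense()['ee_rot'].round(3))"
```

```text
26.675 [0.4946 0.3115 0.1674] yaw -173.48219140078314 tilt [ 0.0025 -0.0007] F [ 0.2 -0.3 -0.1] g 0.011400678298078204
plate-local [ 35.2 398.4] bay-local [-38.9 169. ]
[  48.1   21.6  -11.4    0.2  -57.  -131.7] [[-0.994 -0.114  0.003]
 [-0.114  0.994 -0.001]
 [-0.002 -0.001 -1.   ]]
```

Emit:
apply_moves:
  steps:
    - [[0,0,0,40,0,0,0],[0,0,0,40,0,0,0],[0,0,0,25,0,0,0],[0,0,0,9,0,0,0],[0,0,0,0,0,0,0],[0,0,-5,0,0,0,0],[0,0,-8,0,0,0,0],[0,0,-8,0,0,0,0],[0,0,-8,0,0,0,0],[0,0,-8,0,0,0,0],[0,0,-8,0,0,0,0],[0,0,0,0,0,0,0]]

```text
time_s: 28.18
tcp_pos: [0.4999, 0.267, 0.0536]
ee_rot: [[-0.993, -0.114, 0.003], [-0.114, 0.993, -0.001], [-0.003, -0.001, -1.0]]
wrist_force: [-0.2, 0.4, 0.6]
gripper_width: 0.006
```

```bash
python3 st.py
```

```text
28.175 [0.4999 0.267  0.0536] yaw -173.4279655307223 tilt [ 0.0027 -0.001 ] F [-0.2  0.4  0.6] g 0.0059040860907473725
plate-local [ 34.5 353.5] bay-local [-38.5 124.1]
```

Emit:
apply_moves:
  steps:
    - [[0,0,-8,0,0,0,0],[0,0,-8,0,0,0,0],[0,0,-8,0,0,0,0],[0,0,-8,0,0,0,0],[0,0,-8,0,0,0,0],[0,0,-6,0,0,0,0]]

```text
time_s: 28.92
tcp_pos: [0.505, 0.2213, 0.0535]
ee_rot: [[-0.993, -0.115, 0.002], [-0.115, 0.993, -0.001], [-0.002, -0.001, -1.0]]
wrist_force: [-1.0, 2.1, 0.4]
gripper_width: 0.003
```

```bash
python3 st.py
python3 - <<'E'
from h import *
c=capture("wrist");t=capture("top")
for d in(c,t):
 for n in("knob","bolt"):
  for m in masks_of(d,n):print(n,np.round(m["box"]),round(m["confidence"],2))
ang=np.radians(6.3)
for y in(.044,.06,.127):
  k=np.array([.5518,.1478])+[-.039*np.cos(ang)-y*np.sin(ang),-.039*np.sin(ang)+y*np.cos(ang)];print(y,proj(c,(*k,.052)),proj(t,(*k,.052)))
E
```

```text
28.925 [0.505  0.2213 0.0535] yaw -173.4181121217891 tilt [ 0.0024 -0.0007] F [-1.   2.1  0.4] g 0.003150469621022445
plate-local [ 33.4 307.6] bay-local [-38.5  78.2]
knob [ 76. 232. 189.  36.] 0.88
bolt [ 75. 239. 187.  26.] 0.57
bolt [ 26. 191. 406. 164.] 0.3
bolt [364. 124.  32.  26.] 0.47
0.044 (np.float64(210.68406670862845), np.float64(280.36014713809215)) (np.float64(189.15585005730316), np.float64(238.37238518953936))
0.06 (np.float64(245.55570814934157), np.float64(280.530861755919)) (np.float64(181.71852366113018), np.float64(239.1211615090916))
0.127 (np.float64(391.56869757151077), np.float64(281.2456704272959)) (np.float64(150.49901584263534), np.float64(242.26428403960108))
```

Emit:
apply_moves:
  steps:
    - [[0,0,-4,0,0,0,0],[0,0,-3,0,0,0,0],[0,0,-3,0,0,0,0],[0,0,-2,0,0,0,0]]

```text
time_s: 29.72
tcp_pos: [0.5065, 0.2101, 0.0536]
ee_rot: [[-0.993, -0.115, 0.003], [-0.115, 0.993, -0.0], [-0.003, -0.001, -1.0]]
wrist_force: [-0.4, 1.6, -1.2]
gripper_width: 0.01
```

Emit:
apply_moves:
  steps:
    - [[0,0,-2,0,0,0,0],[0,0,-2,0,0,0,0],[0,0,0,0,0,0,0]]

```text
time_s: 30.1
tcp_pos: [0.5069, 0.2066, 0.0536]
ee_rot: [[-0.993, -0.115, 0.003], [-0.115, 0.993, 0.001], [-0.003, 0.0, -1.0]]
wrist_force: [-0.5, 3.7, -0.8]
gripper_width: 0.006
```

Emit:
apply_moves:
  steps:
    - [[0,0,-2,0,0,0,0],[0,0,-2,0,0,0,0],[0,0,0,0,0,0,0]]

```text
time_s: 30.48
tcp_pos: [0.5072, 0.206, 0.0537]
ee_rot: [[-0.993, -0.115, 0.005], [-0.115, 0.993, 0.006], [-0.006, 0.005, -1.0]]
wrist_force: [-8.3, 16.2, -1.7]
gripper_width: 0.005
```

The bolt has hit its end stop, with force rising to 16 N and no further travel. I back off, raise and check.

Emit:
apply_moves:
  steps:
    - [[0,0,6,0,0,0,0],[0,0,20,0,0,0,0],[0,0,0,-40,0,0,0],[0,0,0,-50,0,0,0],[0,-10,-30,-50,0,0,0],[0,-10,-30,-30,0,0,0],[0,0,0,0,0,0,0],[0,0,0,0,0,0,0]]

```text
time_s: 31.48
tcp_pos: [0.5299, 0.1707, 0.2227]
ee_rot: [[-0.993, -0.114, 0.001], [-0.114, 0.993, -0.001], [-0.001, -0.001, -1.0]]
wrist_force: [0.5, 0.1, -0.2]
gripper_width: 0.008
```

```bash
python3 st.py
python3 - <<'E'
from h import *
c=capture("wrist");cv2.imwrite("pics/w13.png",cv2.resize(c["color"][:,:,::-1],None,fx=1.4,fy=1.4,interpolation=cv2.INTER_CUBIC))
ang=np.radians(6.3)
for x,y,z in((-.039,.044,.052),(-.039,.050,.052),(0,0,.006),(0,0,.092),(.005,0,.006),(.005,0,.092)):
  k=np.array([.5518,.1478])+[x*np.cos(ang)-y*np.sin(ang),x*np.sin(ang)+y*np.cos(ang)];print(x,y,z,np.array(proj(c,(*k,z)))*1.4)
E
```

```text
31.475 [0.5299 0.1707 0.2227] yaw -173.43095124242433 tilt [ 0.0008 -0.0013] F [ 0.5  0.1 -0.2] g 0.007897126054879317
plate-local [ 51.3 254.1] bay-local [-19.2  25.2]
-0.039 0.044 0.052 [428.5562098  237.19031584]
-0.039 0.05 0.052 [437.92287499 237.23496333]
0 0 0.006 [365.34895739 276.5342671 ]
0 0 0.092 [356.00050172 315.41202673]
0.005 0 0.006 [365.44648943 282.92377606]
0.005 0 0.092 [356.17226782 323.39133407]
```

View pics/w13.png

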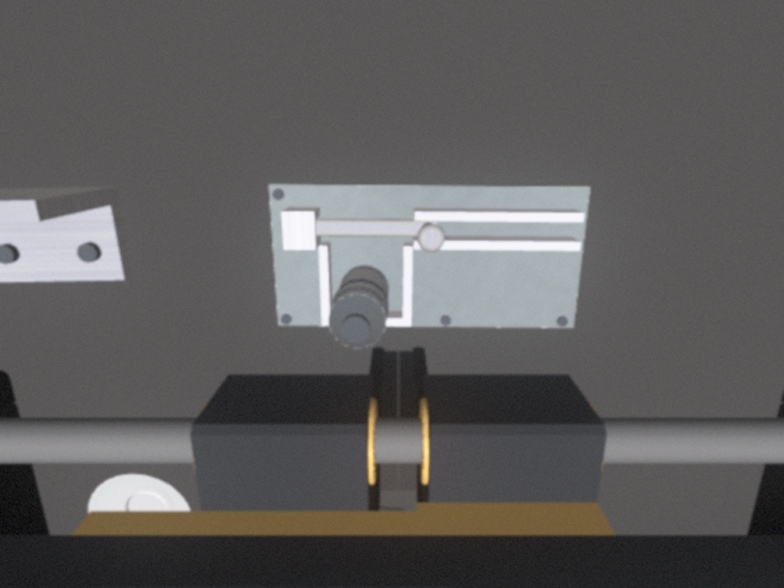

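The view shows the bolt crossing the bay front into the keeper, with the knob at (431,237) against (428.5,237) predicted for full travel. The objective is upright in the bay, nose at (356,328), and the arm is clear. Handing in.

```bash
python3 -c "
from station import r
print(r.finish_job())"
```

```text
the job is handed in; nothing more can be done
None
```

I handed the job in at about 31.5 s, with the objective standing nose up in the bay and the bolt pushed across the front to its stop. `finish_job` reports no verdict.

**What I did**
- I gripped the steel objective by its collar and tipped it nose up against the top edge of the larger plate.
- It still leaned 11–14° in the grip, so I pitched the tool to cancel that and pressed it flat on the bay floor with about 8–11 N.
- I let go, then pushed the knob along until the bolt stopped.

**Last checks**
- **Bolt:** the push force rose from about 2 N to 16 N with almost no more travel. The knob then showed about 1.6 mm short of its computed end position, which is within the camera's 2 mm accuracy. In the picture the rod is in the keeper.
- **Objective:** it looks upright, about 5 mm towards the back wall from the bay's centre.
- **Robot:** the arm is clear, and the wrist reads almost no force.

**What went wrong or stayed unchecked**
- **First placing:** this failed because the forward pitch brought the wrist near a singularity. The tool slid about 8 mm sideways and 4 mm up while holding the objective over the bay. I raised it, turned it half round and placed it again.
- **Grip width:** the gripper closed to about 36 mm on a 38 mm collar. It held throughout.
- **Bystanders:** I did not re-check the jar, dish and screwdriver at the end. No move went near them.
- **Picture budget:** I viewed 15 pictures against a budget of 10.

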